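Drop the end stop of the viewing box and slide the typing plate out to overhang

ROBOT

A 6-joint arm with a two-finger parallel gripper is mounted at the origin on the work surface; the furniture and walls round the work are solid. World frame = base frame: x ahead of the robot, y to its left, z up, the work surface at z = 0. Lengths are in m, angles in rad, forces in N, time in s.
With the tool pointing down it reaches from about 0.325 to 0.775 m from the base axis. Payload 5.5 kg.
Tool frame: the origin (TCP) lies between the finger pads, 19 mm behind the fingertips; this is the grasp point; z points along the fingers, y is the line along which they close (so a half turn about z gives the same grasp; the last joint's range is limited). The gripper opens to 88 mm and grips with 3 to 60 N. Pads are 20 mm wide; open, the fingers measure 115 mm over their backs; the gripper's body (75 mm by 178 mm) begins 61 mm behind the grasp point.
Start: joints at [1.155, 0.091, 1.231, -0, 1.82, -0.057], TCP at [0.211, 0.562, 0.241] pointing down, gripper open.
Joint ranges: [-2.87, 2.87], [-0.86, 2.18], [0.17, 2.46], [-1.51, 4.65], [0.06, 2.69], [-2.65, 2.65]. Speed limits (rad/s): [2.57, 2.57, 3.01, 3.14, 3.14, 3.14].

INTERFACE

Orientations are given as a unit quaternion [x, y, z, w].
In Python, from workcell import get_state, snapshot, sign_off gives the robot as it stands.
- The arm moves only by the shell command python3 -m jog 'ROWS' [FORCE]. ROWS is JSON, one flat list of numbers, 5 for each row, row after row: the shift along the tool's x, y, z in m, then the turn about the tool's z in rad, then the gripper's target within -1 to 1 (fully open at 1, half-way at 0, shut at -1). A call has exactly 8 rows; each row shifts and turns the commanded pose from where the row before left it, along the tool's axes as they then stand; what a row does not reach is not made up. A row lasts 1/8 s, in which the tool goes at most 62.5 mm and 10.7 degrees, less where a joint would pass 70% of its speed; a pose out of reach is approached as far as the arm can. A call with a gripper value outside its range is refused whole. The fingers move at their own pace and stop on an object; FORCE is the grip in N (left out, the last holds). Time passes only in rows, so rows that do not move let the fingers close, or fill a call up. It gives the time, the measured TCP pose, the force, the opening and the grip force at its end, in the units of the state.
- get_state(): the state, without advancing time (a new reading comes with each control period).
- snapshot(name): name is "side" or "top"; returns a dict with "color" (400x640x3 uint8, red, green, blue), "z_map" (400x640 float32, m along the optical axis (not along the pixel's ray), 0 where there is no reading), "fx", "fy", "cx", "cy" (pixels), "extrinsics" (4x4, takes a point from camera to world coordinates). Camera axes: x right, y up, looking along -z (the intrinsics and any distortion apply to the point x, -y, -z); pixel columns grow to the right and rows downward; lengths in m; the calibration is good to about 2 mm. A picture is of the moment at which its call begins.
- sign_off(): hands the job in; it is judged then, once.
The state is a dict: "time": time; "joint_positions": joint angles; "qvel": joint speeds; "joint_torque": joint torques, N m; "position": TCP position; "tool_rot": TCP orientation; "contact_force": force on the tool from outside, world axes, zero at the start; "ft_torque": the same for the moment, N m; "width": opening from 0.0 (shut) to 1.0 (fully open); "grasp_force": force on a finger pad.
Only numpy, scipy, OpenCV 4.12 (cv2) and the standard library are available. Lean on these libraries where they do the work, as an engineer would, in place of code of your own. Each camera call takes 0.05 s, during which the arm holds its last target. There are 200 camera calls.

TASK

The blood typing plate on the lit viewing box has been read and a gloved hand will now take it from below. Press the red thumb bar at the open end of the box down as far as it goes, so that the end stop drops clear, then push the plate along its guide until its front end hangs about 40 mm over that end of the box, and leave it lying there. Push it only by its edge: the wells are still wet, so no finger may touch its face and it must not be lifted or tipped; leave the bottles, dish and forceps round it alone.

Things in the scene. Friction and masses are not known exactly. Their poses are not given: they have to be found in the camera images.
- view_box: Fixed illuminated plate-viewing box, grey-blue, 146 mm (x) by 300 mm (y), 83 mm high over all. Origin at the centre of its underside on the desk, z up. The OPEN (exit) end is its -y end; its -x side, with black switch and vents, looks roughly toward the robot. The plate slides along y in a channel 101 mm wide between two guide rails (bright aluminium, tops at z = 83 mm).
- channel_rear (a point): Rear end of the channel: middle of the inner face of the fixed rear lip (box frame y = +144 mm), at ledge level z = 75 mm. The plate rests on two dark ledges 20 mm wide along the rails, tops at z = 75 mm. Between them the lit pale-blue glass, 61 mm wide (x = -30.5 to +30.5 mm), lies 5 mm lower along the whole channel, so a fingertip there can reach below the plate's level.
- exit_edge (a point): The edge that the plate shall overhang: middle of the open end of the box, where the ledges end, at ledge level (box frame x = 0, y = -150 mm, z = 75 mm). Axes parallel to the box's: -y points straight out of the box.
- typing_plate: Loose blood typing plate, white with rows of wells, 95 mm (x) by 155 mm (y); solid edge 4 mm high, well rims 6 mm; 0.04 to 0.09 kg. Origin: centre of its underside. It lies along the channel with 3 mm of play to each rail, its front (-y) end toward the open end of the box and 30 to 85 mm short of it; behind it 55 to 110 mm of the channel are free.
- plate_front (a point): Middle of the front edge of the plate, on its underside (plate frame x = 0, y = -77.5 mm). The overhang is how far this point lies beyond exit_edge along the box's -y direction.
- stop_lever (a joint): Angle (rad) of the end stop, a steel bell crank on the outside of the box's open end. 0 = blade upright, 14 mm above the ledges, shutting the exit; it grows as the red thumb bar is pressed down, to the end of travel at 1.35. Above 1.15 the blade is below the ledges and the plate passes over it. It stays where left; about 2 N on the bar moves it. Starts at 0 to 0.2.
- stop_pivot (a point): Pivot of the end stop: box frame x = 0, y = -156.5 mm, z = 53 mm; it turns about the box's y direction.
- thumb_bar (a point): Centre of the red thumb bar, a rod 12 mm thick and 33 mm long parallel to the box's y, at box y = -154 to -187 mm; only its part beyond y = -160 mm is clear of the blade. It swings at 40 mm about the pivot: at joint value q it is at box x = -40 cos(0.35 - q) mm, z = 53 + 40 sin(0.35 - q) mm (start x -38, z 67; fully down x -22, z 19). Press from above.
- reagent_1: Brown dropper bottle with blue top, 25 mm in diameter, 80 mm high, loose, beyond the box; origin under its centre. Not to be disturbed.
- reagent_2: Brown dropper bottle with yellow top, 25 mm in diameter, 80 mm high, loose, beyond the box; origin under its centre. Not to be disturbed.
- reagent_3: Brown dropper bottle with grey top, 25 mm in diameter, 80 mm high, loose, beyond the box; origin under its centre. Not to be disturbed.
- kidney_dish: Steel kidney dish with cotton balls, 118 x 210 x 41 mm, loose, on the left; origin under its centre. Not to be disturbed.
- forceps: Steel artery forceps lying flat between box and robot, 63 x 159 x 7 mm (long axis y), loose; origin under the centre. Not to be disturbed.
There are look-alikes about, which are no part of the job. Leave any orange look-alike of the typing_plate alone.

How it is judged:
By the outcome, as a careful person would: the job done as asked, in the order asked, and still so for the second after the job is handed in, with the robot touching nothing.
It also fails if it takes over 48 s, if anything falls off the work surface, if the arm or the gripper's body presses on something with over 40 N, if the wrist force passes 120 N, or if a joint passes its speed limit or range.

## Working session

There is one attempt and no reset: what is moved stays moved. The work goes in short steps, Python scripts to look and compute and a shell command to move; the robot and the scene stay as the last step left them, time stands still between calls to the robot, and variables do not carry over. Pictures are saved under pics/ and viewed, at most 10 in all, crops included, and the job is handed in when it is done.

```bash
mkdir -p pics; ls; python3 - <<'E'
from workcell import get_state, snapshot
import cv2,numpy as np
s=get_state();print(s)
for n in ("top","side"):
    d=snapshot(n);cv2.imwrite(f"pics/{n}0.png",d["color"][:,:,::-1]);np.savez(f"/tmp/{n}0.npz",**d)
    print(n,d["fx"],d["fy"],d["cx"],d["cy"],d["extrinsics"].round(4).tolist(),[k for k in d])
E
```

```text
pics
{'time': 0.0, 'joint_positions': array([ 1.15528252e+00,  9.18464121e-02,  1.23187719e+00, -3.24578126e-05,
        1.81980417e+00, -5.66939123e-02]), 'qvel': array([-0.00151493, -0.0016684 ,  0.00185838, -0.00096224, -0.00025821,
        0.00210587]), 'joint_torque': array([ 6.63153860e-04, -4.46438420e+01, -4.06457806e+01,  6.96351682e-02,
        2.88690173e-02, -1.73382259e-04]), 'position': array([0.21060308, 0.56154243, 0.24021921]), 'tool_rot': array([ 1.78452860e-01,  9.83947987e-01, -9.44396042e-04, -2.11032185e-04]), 'contact_force': array([-0.89509479,  0.26234457,  0.42404287]), 'ft_torque': array([-0.00291946, -0.08397022, -0.07143676]), 'grasp_force': 0.0, 'width': 0.998367416401714}
top 453.52356617875495 453.52356617875495 317.31353283544144 201.28600515877392 [[0.0081, 0.9976, -0.0683, 0.4515], [-0.9999, 0.0071, -0.0144, 0.2109], [-0.0139, 0.0684, 0.9976, 1.2465], [0.0, 0.0, 0.0, 1.0]] ['color', 'z_map', 'fx', 'fy', 'cx', 'cy', 'extrinsics']
side 375.2572303964824 375.2572303964824 322.1984583305281 196.22703406081723 [[0.9158, 0.2487, -0.3154, 0.2906], [-0.4011, 0.5271, -0.7492, -0.4069], [-0.0201, 0.8126, 0.5825, 0.5695], [0.0, 0.0, 0.0, 1.0]] ['color', 'z_map', 'fx', 'fy', 'cx', 'cy', 'extrinsics']
```

View pics/top0.png

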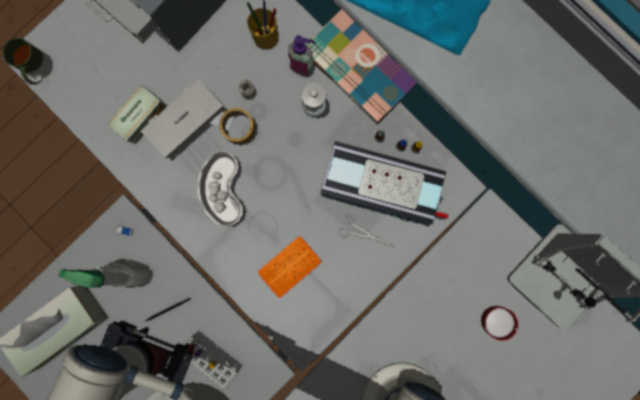

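View pics/side0.png

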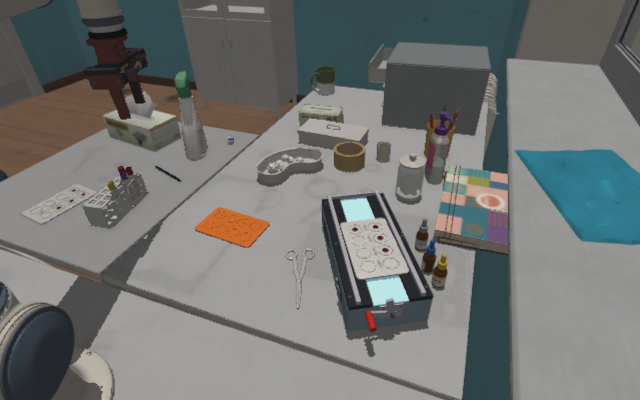

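The top view shows the box centred near (385,182) with its exit end to the right, the red bar at (442,215), the plate at about (392,183), and the orange look-alike at (290,265). The side view shows the blade upright at the near end of the box, around (385,310), and the bar at (371,321).

```bash
cat > h.py <<'E'
import numpy as np,cv2
def cloud(d):
    v,u=np.mgrid[:400,:640];z=d["z_map"]
    p=np.stack([(u-d["cx"])/d["fx"]*z,-(v-d["cy"])/d["fy"]*z,-z],-1)
    E=d["extrinsics"];return p@E[:3,:3].T+E[:3,3]
def ray(d,u,v,h):
    E=d["extrinsics"];r=E[:3,:3]@np.stack([(u-d["cx"])/d["fx"],-(v-d["cy"])/d["fy"],-np.ones(np.shape(u))])
    o=E[:3,3][:,None];return (o+r*((h-o[2])/r[2])).T
def rect(p):
    c,s,a=cv2.minAreaRect(p[:,:2].astype(np.float32));b=cv2.boxPoints((c,s,a))
    e=b[1]-b[0];f=b[2]-b[1];L=e if np.hypot(*e)>np.hypot(*f) else f
    L=L*np.sign(L[1]);return np.array(c),np.sort(s),np.arctan2(-L[0],L[1])
E
python3 - <<'E'
from h import *
for n in ("top","side"):
    d=dict(np.load(f"/tmp/{n}0.npz"));P=cloud(d);c=d["color"].astype(int);hsv=cv2.cvtColor(d["color"],cv2.COLOR_RGB2HSV)
    roi=np.zeros((400,640),bool)
    if n=="top": roi[135:230,315:455]=1
    else: roi[185:335,315:425]=1
    m=roi&(P[...,2]>.065)&(P[...,2]<.1)
    red=roi&(hsv[...,1]>150)&((hsv[...,0]<8)|(hsv[...,0]>172))&(c[...,0]>90)
    if n=="top": red[:,:430]=0
    else: red[:305]=0
    print(n,"red",red.sum(),np.argwhere(red).mean(0)[::-1],P[red].mean(0), P[red].max(0),P[red].min(0))
    m&=~cv2.dilate(red.astype(np.uint8),np.ones((3,3))).astype(bool)
    m=cv2.morphologyEx(m.astype(np.uint8),cv2.MORPH_OPEN,np.ones((5,5)))
    q=P[m>0];print("box",rect(q),np.percentile(q[:,2],[5,50,95]))
    glass=roi&(hsv[...,0]>80)&(hsv[...,0]<105)&(hsv[...,1]>30)&(hsv[...,2]>150)
    g=np.argwhere(glass)[:,::-1];print("glass",len(g),rect(ray(d,g[:,0],g[:,1],.07)))
    pl=roi&(hsv[...,1]<40)&(hsv[...,2]>130)&(P[...,2]>.068)
    pl=cv2.morphologyEx(pl.astype(np.uint8),cv2.MORPH_CLOSE,np.ones((9,9)));pl=cv2.morphologyEx(pl,cv2.MORPH_OPEN,np.ones((15,15)))
    g=np.argwhere(pl)[:,::-1];print("plate",len(g),rect(ray(d,g[:,0],g[:,1],.079)))
    x=d["color"].copy();x[pl>0]=x[pl>0]//2+[0,100,0];x[glass]=[255,0,255];x[red]=[255,255,0]
    cn,_=cv2.findContours(m,0,2);cv2.drawContours(x,cn,-1,(255,128,0),1)
    o=x[130:230,310:460] if n=="top" else x[185:335,310:430]
    cv2.imwrite(f"/tmp/o{n}.png",cv2.resize(o,(400,int(400*o.shape[0]/o.shape[1])),interpolation=0)[:,:,::-1])
a=cv2.imread("/tmp/otop.png");b=cv2.imread("/tmp/oside.png");H=max(len(a),len(b))
cv2.imwrite("pics/o1.png",np.hstack([cv2.copyMakeBorder(i,0,H-len(i),0,0,0) for i in (a,b)]))
E
```

```text
top red 41 [441.58536585 214.82926829] [ 0.49721788 -0.08000404  0.12310688] [0.50440503 0.21088431 1.24654659] [ 0.45154643 -0.10875753  0.05958365]
box (array([0.58226764, 0.05692769]), array([0.14508347, 0.30142435]), np.float32(-0.2674798)) [0.06860723 0.07701245 0.08410132]
glass 467 (array([0.58266824, 0.05527249]), array([0.05985115, 0.29544157]), np.float32(-0.26539928))
plate 4232 (array([0.59029335, 0.08246925]), array([0.11626226, 0.2558721 ]), np.float32(-0.263529))
side red 124 [370.16935484 320.23387097] [ 0.49846058 -0.09590154  0.06283596] [ 0.50641793 -0.07837192  0.06579832] [ 0.49084968 -0.11188277  0.05678348]
box (array([0.58143753, 0.05446273]), array([0.14327933, 0.30938622]), np.float32(-0.26856285)) [0.06778922 0.07517438 0.08159142]
glass 1498 (array([0.58173829, 0.05655755]), array([0.05983392, 0.29536477]), np.float32(-0.26505545))
plate 3495 (array([0.58118987, 0.03798524]), array([0.1230894 , 0.15636922]), np.float32(-0.2671748))
```

View pics/o1.png

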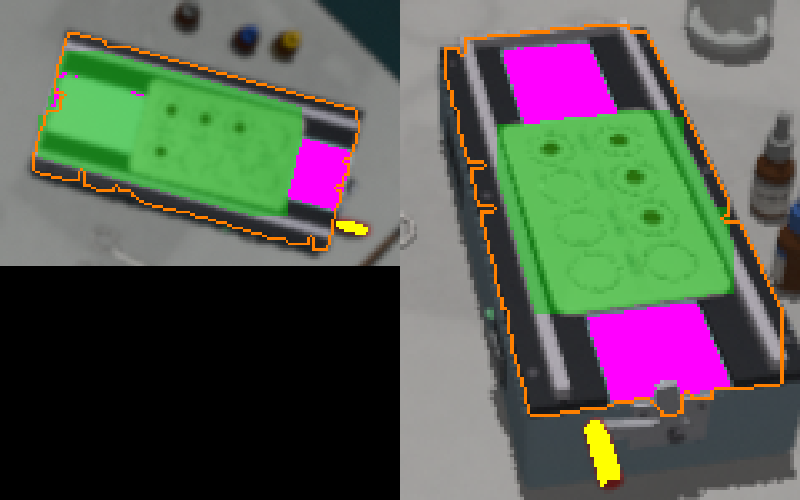

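The masks fit. The box centre is about (0.582, 0.0575) with yaw -0.266. The plate centre is at box y of about -19 mm, so its front is about 53 mm short of the exit. I'll turn the tool to the box axes (tool x = box +y, tool y = box +x), close the gripper and travel above the bar.

```bash
python3 -m jog '[0,0,0,0.185,-1, 0,0,0,0.185,-1, 0,0,0,0.185,-1, 0,0,0,0.185,-1, 0,0,0,0.185,-1, 0,0,0,0.185,-1, 0,0,0,0.185,-1, 0,0,0,0.182,-1]' 20
python3 -m jog '[-0.035,0.029,0,0,-1, -0.035,0.029,0,0,-1, -0.035,0.029,0,0,-1, -0.035,0.029,0,0,-1, -0.035,0.029,0,0,-1, -0.035,0.029,0,0,-1, -0.035,0.029,0,0,-1, -0.035,0.029,0,0,-1]'
python3 -m jog '[-0.035,0.029,0,0,-1, -0.035,0.029,0,0,-1, -0.035,0.029,0,0,-1, -0.035,0.029,0,0,-1, -0.035,0.029,0,0,-1, -0.035,0.029,0,0,-1, -0.035,0.029,0,0,-1, 0,0,0,0,-1]'
cat >> h.py <<'E'
C=np.array([.5823,.0575]);A=-.266
X=np.array([np.cos(A),np.sin(A)]);Y=np.array([-np.sin(A),np.cos(A)])
def inbox(p): p=np.asarray(p);q=p[...,:2]-C;return np.stack([q@X,q@Y,p[...,2]],-1)
E
cat > st.py <<'E'
from h import *
from workcell import get_state
from scipy.spatial.transform import Rotation as R
s=get_state();M=R.from_quat(s["tool_rot"]).as_matrix()
print(s["time"],"box mm",(inbox(s["position"])*1000).round(1),"tool x rel box y deg",np.degrees(np.arctan2(M[:2,0]@-X,M[:2,0]@Y)).round(2),"zaxis",M[:,2].round(3),"F",s["contact_force"].round(2),"w",round(s["width"],3))
E
python3 st.py
```

```text
time: 1.1
position: [0.2106, 0.5616, 0.2407]
tool_rot: [0.796, 0.605, -0.001, 0.0]
contact_force: [-0.2, 0.6, 0.4]
width: 0.128
grasp_force: 0.0
time: 2.1
position: [0.3615, 0.2294, 0.241]
tool_rot: [0.794, 0.608, -0.0, -0.0]
contact_force: [0.6, 0.3, 0.8]
width: 0.011
grasp_force: 0.0
time: 3.1
position: [0.4932, -0.0611, 0.2401]
tool_rot: [0.796, 0.606, -0.001, -0.001]
contact_force: [-0.5, 0.1, 0.2]
width: 0.006
grasp_force: 0.0
3.1 box mm [ -54.8 -137.8  240.1] tool x rel box y deg -0.17 zaxis [-0.002 -0.    -1.   ] F [-0.46  0.07  0.17] w 0.006
```

```bash
python3 -m jog '[-0.0185,0.0125,0,0,-1, -0.0185,0.0125,0,0,-1, 0,0,0.03,0,-1, 0,0,0.03,0,-1, 0,0,0.03,0,-1, 0,0,0.03,0,-1, 0,0,0.01,0,-1, 0,0,0,0,-1]'
python3 st.py; python3 - <<'E'
from h import *
from workcell import snapshot
out=[]
for n,sl in (("side",np.s_[220:350,310:460]),("top",np.s_[160:240,380:480])):
    d=snapshot(n);o=d["color"][sl];out.append(cv2.resize(o,(400,int(400*o.shape[0]/o.shape[1])),interpolation=cv2.INTER_CUBIC)[:,:,::-1])
H=max(map(len,out));cv2.imwrite("pics/p2.png",np.hstack([cv2.copyMakeBorder(i,0,H-len(i),0,0,0) for i in out]))
E
```

```text
time: 4.1
position: [0.5073, -0.1008, 0.1112]
tool_rot: [0.794, 0.608, -0.0, -0.0]
contact_force: [-0.7, -0.5, -0.6]
width: 0.004
grasp_force: 0.0
4.1 box mm [ -30.8 -172.5  111.2] tool x rel box y deg 0.07 zaxis [-0.001  0.    -1.   ] F [-0.67 -0.49 -0.63] w 0.004
```

View pics/p2.png

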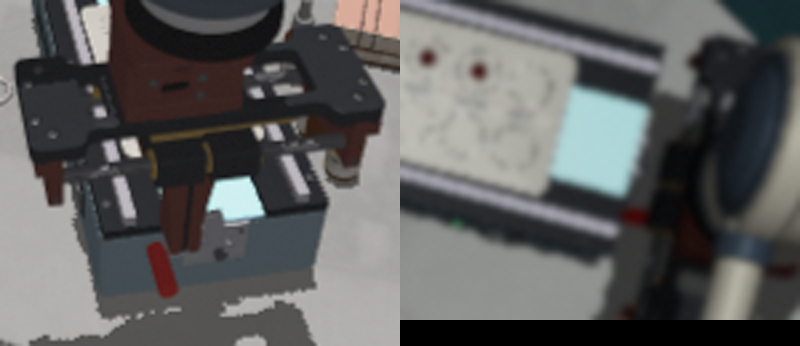

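The side crop shows the shut fingertips above the bar, with the tips at about crop (182,250) and the bar at (160,268). The fingers stand outside the blade plate. Pressing down now.

```bash
python3 -m jog '[-0.002,0,0.008,0,-1, 0,0,0.008,0,-1, 0,0,0.008,0,-1, 0,0,0.008,0,-1, 0,0,0.008,0,-1, 0,0,0.008,0,-1, 0,0,0.007,0,-1, 0,0,0.006,0,-1]'
python3 st.py
python3 -m jog '[0,0,0.002,0,-1, 0,0,0.002,0,-1, 0,0,0.001,0,-1, 0,0,0.001,0,-1, 0,0,0,0,-1, 0,0,0,0,-1, 0,0,0,0,-1, 0,0,0,0,-1]'
python3 st.py
```

```text
time: 5.2
position: [0.5098, -0.1037, 0.0521]
tool_rot: [0.794, 0.607, 0.003, 0.003]
contact_force: [9.9, -2.7, 9.7]
width: 0.008
grasp_force: 5.1
5.2 box mm [ -27.6 -174.6   52.1] tool x rel box y deg 0.05 zaxis [ 0.008 -0.002 -1.   ] F [ 9.91 -2.74  9.68] w 0.008
time: 6.2
position: [0.5107, -0.104, 0.0478]
tool_rot: [0.794, 0.607, 0.003, 0.004]
contact_force: [7.8, -1.6, 9.0]
width: 0.003
grasp_force: 4.6
6.2 box mm [ -26.6 -174.7   47.8] tool x rel box y deg 0.05 zaxis [ 0.01  -0.003 -1.   ] F [ 7.82 -1.56  8.98] w 0.003
```

```bash
python3 -m jog '[0,0.002,0.002,0,-1, 0,0.002,0.002,0,-1, 0,0.001,0.002,0,-1, 0,0,0.001,0,-1, 0,0,0,0,-1, 0,0,0,0,-1, 0,0,0,0,-1, 0,0,0,0,-1]'
python3 st.py
```

```text
time: 7.2
position: [0.5151, -0.1052, 0.0433]
tool_rot: [0.794, 0.608, 0.003, 0.004]
contact_force: [-1.7, 1.3, 24.4]
width: 0.003
grasp_force: 12.3
7.2 box mm [ -22.1 -174.6   43.3] tool x rel box y deg 0.06 zaxis [ 0.01  -0.003 -1.   ] F [-1.73  1.29 24.38] w 0.003
```

At the end stop: 24 N, tip at z about 24 mm, and the bar's lowest top is 25 mm. Lifting off and going behind the plate.

```bash
python3 -m jog '[0,0,-0.02,0,-1, 0,0,-0.03,0,-1, 0,0,-0.03,0,-1, 0,0,-0.03,0,-1, 0,0,-0.01,0,-1, 0.04,0.005,0,0,-1, 0.05,0.005,0,0,-1, 0.05,0.005,0,0,-1]'
python3 -m jog '[0.05,0.005,0,0,-1, 0.05,0,0,0,-1, 0.03,0,0,0,-1, 0,0,0,0,-1, 0,0,0,0,-1, 0,0,0,0,-1, 0,0,0,0,-1, 0,0,0,0,-1]'
python3 st.py; python3 - <<'E'
from h import *
from workcell import snapshot
out=[]
for n,sl in (("side",np.s_[185:335,310:435]),("top",np.s_[130:230,310:460])):
    d=snapshot(n);np.savez(f"/tmp/{n}1.npz",**d);o=d["color"][sl];out.append(cv2.resize(o,(400,int(400*o.shape[0]/o.shape[1])),interpolation=cv2.INTER_CUBIC)[:,:,::-1])
H=max(map(len,out));cv2.imwrite("pics/p3.png",np.hstack([cv2.copyMakeBorder(i,0,H-len(i),0,0,0) for i in out]))
# plate edges along box y from glass pieces, both times, box x within +-20mm
for f in ("side0","top0","side1","top1"):
    d=dict(np.load(f"/tmp/{f}.npz"));n=f[:-1];hsv=cv2.cvtColor(d["color"],cv2.COLOR_RGB2HSV)
    v,u=np.mgrid[:400,:640]
    q=inbox(ray(d,u.ravel(),v.ravel(),.079)).reshape(400,640,3)*1000
    for lo in (-20,-5,10):
        m=(abs(q[...,0]-lo-5)<5)&(abs(q[...,1])<165)
        i=np.argsort(q[m][:,1]);y=q[m][i,1];sa=hsv[m][i,1].astype(int)
        b=np.arange(-164,164,4);print(f,lo,[(int(k),int(np.median(sa[abs(y-k)<3]))) for k in b if abs(y[:,None]-k).min()<3 and (-112<k<-78 or 44<k<76)])
E
```

```text
time: 8.2
position: [0.5626, 0.028, 0.1557]
tool_rot: [0.795, 0.607, -0.001, -0.001]
contact_force: [-0.3, 0.7, 0.2]
width: 0.005
grasp_force: 0.0
time: 9.2
position: [0.6018, 0.1504, 0.1576]
tool_rot: [0.795, 0.607, 0.0, 0.0]
contact_force: [0.5, 0.6, 0.1]
width: 0.004
grasp_force: 0.0
9.2 box mm [ -5.6  94.8 157.6] tool x rel box y deg 0.01 zaxis [ 0.  0. -1.] F [0.52 0.56 0.08] w 0.004
side0 -20 [(-108, 47), (-104, 67), (-100, 59), (-96, 14), (-92, 14), (-88, 14), (-84, 14), (-80, 15), (48, 15), (52, 15), (56, 15), (60, 45), (64, 47), (68, 47), (72, 47)]
side0 -5 [(-108, 47), (-104, 68), (-100, 63), (-96, 14), (-92, 14), (-88, 15), (-84, 13), (-80, 13), (48, 14), (52, 14), (56, 14), (60, 43), (64, 47), (68, 47), (72, 47)]
side0 10 [(-108, 47), (-104, 67), (-100, 71), (-96, 14), (-92, 14), (-88, 14), (-84, 14), (-80, 15), (48, 14), (52, 14), (56, 15), (60, 43), (64, 47), (68, 47), (72, 47)]
top0 -20 [(-108, 47), (-104, 46), (-100, 41), (-96, 21), (-92, 9), (-88, 12), (-84, 12), (-80, 11), (48, 11), (52, 11), (56, 9), (60, 17), (64, 22), (68, 22), (72, 21)]
top0 -5 [(-108, 47), (-10
[... 641 characters left out ...]
78), (72, 78)]
side1 10 [(-108, 40), (-104, 68), (-100, 71), (-96, 15), (-92, 15), (-88, 15), (-84, 14), (-80, 14), (48, 13), (52, 13), (56, 23), (60, 72), (64, 78), (68, 78), (72, 76)]
top1 -20 [(-108, 46), (-104, 45), (-100, 40), (-96, 18), (-92, 10), (-88, 12), (-84, 12), (-80, 11), (48, 19), (52, 34), (56, 80), (60, 104), (64, 153), (68, 149), (72, 152)]
top1 -5 [(-108, 48), (-104, 47), (-100, 44), (-96, 17), (-92, 10), (-88, 12), (-84, 12), (-80, 12), (48, 31), (52, 76), (56, 71), (60, 33), (64, 28), (68, 25), (72, 26)]
top1 10 [(-108, 48), (-104, 48), (-100, 44), (-96, 24), (-92, 11), (-88, 11), (-84, 11), (-80, 11), (48, 24), (52, 24), (56, 24), (60, 24), (64, 25), (68, 25), (72, 26)]
```

View pics/p3.png

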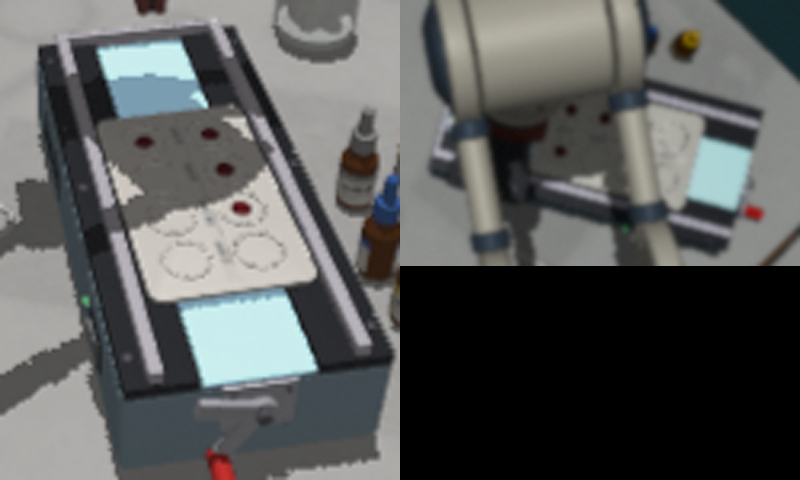

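The bar is down and the blade lies below the ledge at crop (235,400) in the left panel. The plate hasn't moved: front at box y -97.5, rear +58. The fingers are over the channel behind it, around y = 95. I'll descend into the glass channel, then push.

```bash
python3 -m jog '[0,0.005,0.012,0,-1, 0,0,0.015,0,-1, 0,0,0.015,0,-1, 0,0,0.012,0,-1, 0,0,0.008,0,-1, 0,0,0.003,0,-1, 0,0,0,0,-1, 0,0,0,0,-1]'
python3 st.py
```

```text
time: 10.3
position: [0.6069, 0.1498, 0.0931]
tool_rot: [0.794, 0.607, 0.001, 0.0]
contact_force: [-0.1, -0.8, -0.2]
width: 0.01
grasp_force: 0.0
10.3 box mm [-0.5 95.5 93.1] tool x rel box y deg 0.06 zaxis [ 0.001  0.    -1.   ] F [-0.09 -0.78 -0.17] w 0.01
```

```bash
python3 -m jog '[-0.006,0,0.0015,0,-1, -0.008,0,0,0,-1, -0.006,0,0,0,-1, -0.005,0,0,0,-1, -0.005,0,0,0,-1, -0.006,0,0,0,-1, -0.007,0,0,0,-1, -0.007,0,0,0,-1]'
python3 st.py
python3 -m jog '[-0.007,0,0,0,-1, -0.007,0,0,0,-1, -0.007,0,0,0,-1, -0.007,0,0,0,-1, -0.006,0,0,0,-1, -0.005,0,0,0,-1, -0.003,0,0,0,-1, 0,0,0,0,-1]'
python3 st.py
cat > m.py <<'E'
from h import *
import sys
from workcell import snapshot
k=sys.argv[1];d=snapshot("side")
o=d["color"][185:365,300:450];cv2.imwrite(f"pics/{k}.png",cv2.resize(o,(500,600),interpolation=cv2.INTER_CUBIC)[:,:,::-1])
hsv=cv2.cvtColor(d["color"],cv2.COLOR_RGB2HSV);v,u=np.mgrid[:400,:640]
q=inbox(ray(d,u.ravel(),v.ravel(),.079)).reshape(400,640,3)*1000
for lo in (-40,-25,-10,5,20,35):
    m=(abs(q[...,0]-lo)<4);y=q[m][:,1];h=hsv[m]
    print(lo,[(int(b),*np.median(h[abs(y-b)<2.5],0).astype(int)[1:].tolist()) for b in range(-210,-100,4)])
E
python3 m.py p4
```

```text
time: 11.3
position: [0.5934, 0.1011, 0.0909]
tool_rot: [0.794, 0.608, 0.0, 0.0]
contact_force: [-0.5, 1.0, 0.8]
width: 0.006
grasp_force: 0.4
11.3 box mm [-0.7 45.  90.9] tool x rel box y deg 0.06 zaxis [ 0.  0. -1.] F [-0.48  0.99  0.81] w 0.006
time: 12.3
position: [0.5824, 0.0606, 0.0907]
tool_rot: [0.794, 0.607, -0.0, 0.0]
contact_force: [-0.2, -0.0, -0.4]
width: 0.006
grasp_force: 0.0
12.3 box mm [-0.7  3.  90.7] tool x rel box y deg 0.04 zaxis [-0. -0. -1.] F [-0.25 -0.02 -0.41] w 0.006
-40 [(-210, 193, 152), (-206, 187, 100), (-202, 186, 89), (-198, 187, 90), (-194, 125, 87), (-190, 45, 78), (-186, 48, 79), (-182, 48, 79), (-178, 48, 80), (-174, 31, 82), (-170, 12, 80), (-166, 8, 84), (-162, 14, 196), (-158, 12, 217), (-154, 13, 215), (-150, 14, 214), (-146, 15, 207), (-142, 15, 205), (-138, 14, 205), (-134, 14, 205), (-130, 14, 205), (-126, 14, 204), (-122, 14, 204), (-118, 14, 133), (-114, 13, 97), (-110, 13, 96), (-106, 13, 96), (-102, 13, 96)]
-25 [(-210, 6, 82), (-206, 6, 82), (-202, 6, 82), (-198, 3, 82), (-194, 23, 79), (-190, 12, 84), (-186, 9, 84), (-182, 9, 82), (-1
[... 1473 characters left out ...]
154, 15, 209), (-150, 14, 175), (-146, 15, 209), (-142, 15, 209), (-138, 14, 208), (-134, 14, 207), (-130, 14, 207), (-126, 15, 206), (-122, 14, 192), (-118, 14, 192), (-114, 14, 197), (-110, 15, 200), (-106, 120, 57), (-102, 174, 46)]
35 [(-210, 7, 171), (-206, 6, 82), (-202, 6, 82), (-198, 6, 81), (-194, 36, 79), (-190, 48, 79), (-186, 48, 79), (-182, 48, 80), (-178, 50, 80), (-174, 49, 80), (-170, 50, 80), (-166, 21, 85), (-162, 15, 196), (-158, 15, 208), (-154, 14, 206), (-150, 14, 204), (-146, 14, 202), (-142, 14, 201), (-138, 14, 201), (-134, 14, 202), (-130, 15, 201), (-126, 14, 201), (-122, 14, 201), (-118, 14, 201), (-114, 15, 201), (-110, 15, 200), (-106, 15, 191), (-102, 15, 181)]
```

View pics/p4.png

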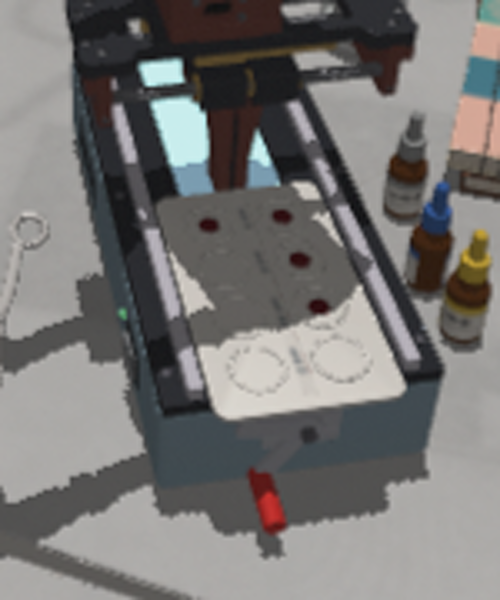

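The plate is square in the channel with its front edge at crop y of about 415, past the exit. That puts the front at box y of about -163, a 13 mm overhang. Another 27 mm to go.

```bash
python3 -m jog '[-0.004,0,0,0,-1, -0.005,0,0,0,-1, -0.005,0,0,0,-1, -0.005,0,0,0,-1, -0.004,0,0,0,-1, -0.003,0,0,0,-1, -0.001,0,0,0,-1, 0,0,0,0,-1]'
python3 st.py
python3 m.py p5 | cut -c1-420
```

```text
time: 13.35
position: [0.5754, 0.0348, 0.0909]
tool_rot: [0.794, 0.607, 0.0, 0.0]
contact_force: [0.4, -1.0, 0.9]
width: 0.006
grasp_force: 0.0
13.35 box mm [ -0.7 -23.7  90.9] tool x rel box y deg 0.05 zaxis [ 0. -0. -1.] F [ 0.4  -1.04  0.87] w 0.006
-40 [(-210, 185, 89), (-206, 185, 88), (-202, 188, 88), (-198, 186, 89), (-194, 113, 87), (-190, 14, 103), (-186, 11, 218), (-182, 12, 218), (-178, 13, 215), (-174, 15, 209), (-170, 15, 206), (-166, 14, 206), (-162, 14, 206), (-158, 14, 205), (-154, 14, 205), (-150, 14, 204), (-146, 15, 204), (-142, 13, 97), (-138, 13, 97), (-134, 13, 96), (-130, 13, 96), (-126, 13, 96), (-122, 15, 97), (-118, 15, 177), (-114, 14, 20
-25 [(-210, 6, 82), (-206, 6, 82), (-202, 3, 82), (-198, 3, 82), (-194, 15, 79), (-190, 14, 173), (-186, 13, 216), (-182, 13, 216), (-178, 13, 215), (-174, 14, 199), (-170, 13, 214), (-166, 13, 214), (-162, 13, 214), (-158, 13, 213), (-154, 14, 212), (-150, 14, 198), (-146, 14, 202), (-142, 14, 187), (-138, 14, 137), (-134, 16, 97), (-130, 16, 97), (-126, 13, 97), (-122, 13, 97), (-118, 13, 97), (-114, 13, 97), (-110
-10 [
[... 978 characters left out ...]
, 203), (-174, 15, 209), (-170, 15, 209), (-166, 15, 208), (-162, 14, 207), (-158, 14, 207), (-154, 15, 206), (-150, 15, 184), (-146, 14, 202), (-142, 14, 194), (-138, 14, 202), (-134, 41, 88), (-130, 172, 46), (-126, 164, 45), (-122, 18, 91), (-118, 14, 97), (-114, 14, 95), (-1
35 [(-210, 7, 171), (-206, 6, 82), (-202, 6, 82), (-198, 6, 81), (-194, 18, 79), (-190, 14, 153), (-186, 15, 208), (-182, 15, 207), (-178, 14, 204), (-174, 14, 203), (-170, 14, 201), (-166, 14, 201), (-162, 14, 197), (-158, 14, 199), (-154, 14, 201), (-150, 14, 201), (-146, 14, 200), (-142, 15, 200), (-138, 15, 200), (-134, 15, 199), (-130, 14, 177), (-126, 13, 99), (-122, 13, 96), (-118, 13, 96), (-114, 13, 96), (-1
```

View pics/p5.png

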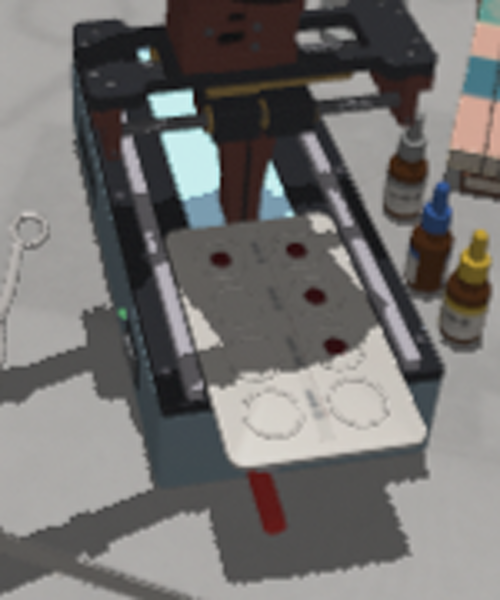

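The front edge is at box y of about -190, an overhang of about 40 mm. The plate lies flat and square. I'll back off first, then lift.

```bash
python3 -m jog '[0.005,0,0,0,-1, 0.01,0,0,0,-1, 0.015,0,0,0,-1, 0.01,0,-0.01,0,-1, 0,0,-0.03,0,-1, 0,0,-0.04,0,-1, 0,0,-0.03,0,-1, 0,0,0,0,-1]'
python3 -m jog '[0.04,0,0,0,-1, 0.05,0,0,0,-1, 0.03,0,0,0,-1, 0,0,0,0,-1, 0,0,0,0,-1, 0,0,0,0,-1, 0,0,0,0,-1, 0,0,0,0,-1]'
python3 st.py; python3 m.py p6 | cut -c1-140
```

```text
time: 14.4
position: [0.5873, 0.0742, 0.2047]
tool_rot: [0.794, 0.608, 0.003, 0.002]
contact_force: [0.1, 0.9, 0.6]
width: 0.006
grasp_force: 0.0
time: 15.4
position: [0.6174, 0.1887, 0.2011]
tool_rot: [0.795, 0.607, 0.0, 0.0]
contact_force: [0.0, 0.3, 0.7]
width: 0.006
grasp_force: 0.0
15.4 box mm [ -0.7 135.8 201.1] tool x rel box y deg 0.01 zaxis [ 0.  0. -1.] F [0.01 0.26 0.71] w 0.006
-40 [(-210, 187, 88), (-206, 186, 88), (-202, 185, 88), (-198, 186, 88), (-194, 114, 86), (-190, 14, 102), (-186, 12, 217), (-182, 12, 216),
-25 [(-210, 6, 81), (-206, 6, 81), (-202, 6, 81), (-198, 6, 81), (-194, 16, 78), (-190, 13, 171), (-186, 13, 215), (-182, 13, 215), (-178, 1
-10 [(-210, 6, 81), (-206, 6, 81), (-202, 6, 81), (-198, 6, 81), (-194, 20, 78), (-190, 14, 149), (-186, 14, 213), (-182, 14, 213), (-178, 1
5 [(-210, 6, 81), (-206, 6, 81), (-202, 6, 81), (-198, 6, 81), (-194, 26, 79), (-190, 12, 151), (-186, 15, 211), (-182, 15, 210), (-178, 14,
20 [(-210, 6, 157), (-206, 6, 81), (-202, 6, 81), (-198, 6, 81), (-194, 14, 77), (-190, 14, 166), (-186, 15, 209), (-182, 15, 208), (-178, 1
35 [(-210, 8, 170), (-206, 6, 81), (-202, 6, 81), (-198, 3, 80), (-194, 18, 79), (-190, 14, 152), (-186, 14, 206), (-182, 15, 205), (-178, 1
```

View pics/p6.png

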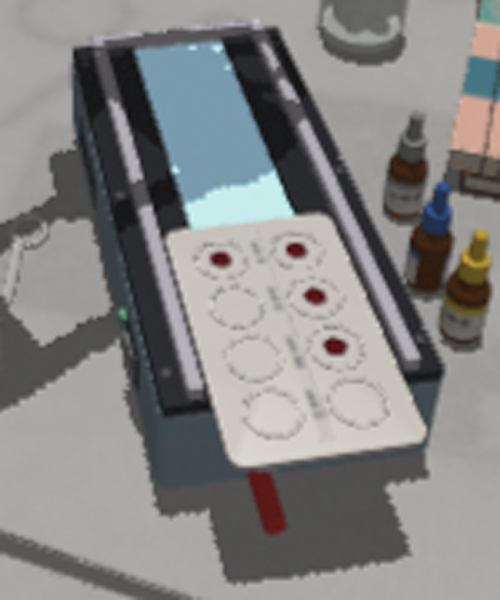

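The plate stayed put (front edge at crop y of about 465), the bar is still down, and the robot is clear.

```bash
python3 -c "from workcell import sign_off;print(sign_off())"
```

```text
the job is handed in; nothing more can be done
None
```

The job is handed in: the thumb bar is pressed to its end stop, the plate lies flat with about 40 mm (±2 mm) over the open end, pushed only by its rear edge, and the robot is clear after about 15.5 s; no verdict came back.

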